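# Refit the ram of a bottle jack and set its gland nut

### The arm

A 7-joint arm with a two-finger parallel gripper is mounted at the origin on a cart in front of the work surface, level with it; the furniture and walls round the work are solid. World frame = base frame: x ahead of the robot, y to its left, z up, the work surface at z = 0. Lengths are in m, angles in rad, forces in N, time in s.
With the tool pointing down it reaches from about 0.425 to 0.875 m from the base axis. Payload 4.7 kg.
Tool frame: the origin (TCP) lies midway between the tips of the shut fingers; the grasp point (between the pads) lies 19 mm behind it; z points along the fingers, y is the line along which they close (so a half turn about z gives the same grasp; the last joint's range is limited). The gripper opens to 87 mm and grips with 3 to 60 N. Pads are 19 mm wide; open, the fingers measure 117 mm over their backs; the gripper's body (75 mm by 190 mm) begins 51 mm behind the grasp point.
Start: joints at [1.266, 0.321, -0.07, 1.45, 0.023, 1.371, -0.057], TCP at [0.204, -0.617, 0.223] pointing down, gripper open.
Joint ranges: [-2.86, 2.86], [-0.3, 2.09], [-1.38, 1.24], [0.06, 2.45], [-1.56, 4.7], [0.09, 2.05], [-2.69, 2.69]. Speed limits (rad/s): [2.57, 2.57, 3.14, 3.14, 3.14, 3.14, 3.14].

### API

Orientations are given as a rotation vector (axis times angle).
In Python, from bench import ctrl, imaging, job gives the robot as it stands (ctrl), with the cameras (imaging) and the job (job).
- The arm moves only by the shell command python3 inch.py FILE [FORCE], which reads ROWS from the file FILE. ROWS is a JSON list that holds a single list of rows (three levels of brackets), with 1 to 20 rows, each of 5 numbers: dx, dy, dz in parts of the range, where 1.0 means 0.5 m, then a turn about the tool's z in shares of pi rad (1.0 is pi rad), then the opening from 0.0 (shut) to 1.0 (fully open); each row is the pose to reach, as a shift and turn from the pose commanded when the command began, along the tool's axes at that moment; what a row does not reach only later rows make up. A row lasts 1/10 s, in which the tool goes at most 0.05 m and 0.15 rad, less where a joint would pass 70% of its speed; a pose out of reach is approached as far as the arm can. The fingers move at their own pace and stop on an object; FORCE is the grip in N (left out, the last holds). Time passes only in rows, so rows that do not move let the fingers close. It prints the time, the measured TCP pose, the force, the opening and the grip force at its end. No shift or turn number may pass 1 either way. Input that does not fit is refused with a message, and nothing moves.
- ctrl.get_state(): the state, without advancing time (a new reading comes with each control period).
- imaging.get_image(name): name is "side" or "top" or "wrist"; returns the picture (384x512x3 uint8, red, green, blue); there is no depth.
- imaging.camera_model(name): a dict with "vertical_fov" (degrees; the focal length in pixels is half the picture's height over the tangent of half this angle, whatever the lens; pixels are square), "cx", "cy" (the principal point, pixels), "k1" (the pictures are not rectified: a ray, as slopes to the right and down, at radius r is drawn at 1 + k1 r^2 times it, then the intrinsics apply), "rvec" (rotation vector, rad) and "tvec" (3), from world to camera coordinates, as OpenCV has them; the wrist camera has in their place "hand_eye" (4x4, takes a point from camera to tool coordinates, whose origin is the TCP and whose axes are the flange's). Camera axes: x right, y down, z forward; pixel columns grow to the right and rows downward; lengths in m; the calibration is good to about 2 mm. A picture is of the moment at which its call begins: read the wrist's pose just before it. camera_model takes no time and is no camera call.
- job.close_job(): hands the job in; it is judged then, once.
The state is a dict: "time": time; "joint_positions": joint angles; "qd": joint speeds; "joint_torque": joint torques, N m; "position": TCP position; "tool_rot": TCP orientation; "ft_force": force on the tool from outside, world axes, zero at the start; "torque": the same for the moment, N m; "grip_width": opening from 0.0 (shut) to 1.0 (fully open); "grip_force": force on a finger pad.
Only numpy, scipy, OpenCV 4.12 (cv2) and the standard library are available. Lean on these libraries where they do the work, as an engineer would, in place of code of your own. Each camera call takes 0.05 s, during which the arm holds its last target. There are 200 camera calls.

### The job

Reassemble the bottle jack: take the plain round ram out of the wooden drain block and lower it (do not drop it) through the hexagonal gland nut into the jack until it stands on the bottom of its bore, and let go of it. Then screw the gland nut down (clockwise from above) until it bottoms out on the jack's head, and back it off a quarter turn so that the ram can slide in its packing. Finish while still gripping the nut there, so that it cannot creep while I tighten the lock screw; leave the pump plunger and the other things on the table alone.

Things in the scene. Friction and masses are not known exactly. Their poses are not given: they have to be found in the camera images.
- ram: the ram: a plain bright steel rod, 22 mm in diameter, 104 mm long, 0.29 kg, upright at the start in one of the two outer holes of the drain block, 71 mm of it above the block. Origin at the centre of its lower end, z along the rod upward. The lower end is tapered over its last 3 mm to 16 mm, with a thin black seal ring just above; the upper end is flat with a small hole
- bore_floor (a point): centre of the flat bottom of the jack's bore, where the ram's lower end must come to stand. The bore is 24 mm wide and runs vertically from here up to the head's face, 44 mm higher; the gland nut with a 27 mm round passage sits over it. A seated ram ends 104 mm above this point, about 35 mm above the nut
- jack: grey painted bottle jack, clamped on a dark steel plate 150 mm (x) by 136 mm (y); it does not move. Origin on the table under the axis of ram, bore and nut; the plate reaches 65 mm to its -x, 85 mm to its +x. Barrel 63 mm wide, head 54 mm wide with its top face 116 mm above the table; 52 mm to +x stands the empty pump barrel, 80 mm high
- nut_top (a point): centre of the top face of the gland nut, on the common axis; z up, turns with the nut. The nut is hexagonal steel, 46 mm across flats (the x axis points square out of one flat), 24 mm high, about 142 mm above the table at the top; it is already started on its thread by hand. It sinks 3 mm a turn
- gland_nut (a joint): angle of the gland nut (rad), growing clockwise seen from above, that is as it is screwed down. It bottoms out on the head with a hard stop at 4.70; a quarter turn back from there reads 3.13. It starts 0.4 to 0.7 turns short of the stop and turns with a light drag of about 0.1 N m, staying where it is left
- drain_block: light wooden block 64 mm (x) by 170 mm (y) by 45 mm high that does not move, origin at the centre of its underside; three upright holes in a row along its y axis at -55, 0 and +55 mm, 25 mm wide, with floors 12 mm above the table. Ram and pump plunger stand in the outer two, either way round; the middle one is empty
- pump_plunger: the jack's pump plunger, to be left standing in the other outer hole: a thin 11 mm rod on a 21 mm foot with a flat eye at its top, 101 mm long; origin at the centre of its lower end
- parts_tin: low round tin, 94 mm wide, 35 mm high, behind the work; leave alone; origin at the centre of its underside
- red_pliers: slim pliers with red grips lying flat, 145 mm long, 12 mm high, behind the drain block; leave alone; origin at the centre of the underside
- hex_key: bent hex key lying flat, 124 mm long, 9 mm high, right behind the jack; leave alone; origin at the centre of the underside

How it is judged:
On the way, in this order (a step that is already met when the one before it is completed fails the run):
1. the ram stands on the bottom of the jack's bore, let go (z of ram in the frame of bore_floor below 0.003 m and horizontal distance between ram and bore_floor below 0.003 m and angle between ram's own z axis and vertical below 0.07 rad and contact force between the fingers and ram below 0.2 N), for 0.2 s.
2. the gland nut has bottomed out on the head (value of joint gland_nut above 4.62 rad), for 0.1 s.
At the end, for the whole second after the job is handed in: the fingers still grip the gland nut (more than 3 N), which is backed off a quarter turn from where it bottomed, give or take 20 degrees (joint between 2.78 and 3.48 rad), and the ram stands upright on the bottom of its bore, within 3 mm (value of joint gland_nut between 2.78 and 3.48 rad and contact force between the fingers and gland_nut above 3 N and z of ram in the frame of bore_floor below 0.003 m and horizontal distance between ram and bore_floor below 0.003 m and angle between ram's own z axis and vertical below 0.07 rad); the arm keeps its last pose, push and grip.
It fails at once if the ram is dropped (linear speed of ram above 0.4 m/s and contact force between the fingers and ram below 0.2 N).
It fails at once if the pump plunger is disturbed (distance of pump_plunger from where it was at the start of the episode above 0.02 m).
It fails at once if the tin, the pliers or the hex key is shifted (distance of any of parts_tin, red_pliers, hex_key from where it was at the start of the episode above 0.03 m).
It also fails if it takes over 67 s, if anything falls off the work surface, if the arm or the gripper's body presses on something with over 40 N, if the wrist force passes 120 N, or if a joint passes its speed limit or range.

## Working session

There is one attempt and no reset: what is moved stays moved. The work goes in short steps, Python scripts to look and compute and a shell command to move; the robot and the scene stay as the last step left them, time stands still between calls to the robot, and variables do not carry over. Pictures are saved under pics/ and viewed, at most 10 in all, crops included, and the job is handed in when it is done.

```bash
ls; mkdir -p pics; python3 - <<'E'
from bench import ctrl, imaging, job
import cv2
s=ctrl.get_state(); print(s)
for n in ("side","top"):
    print(n,imaging.camera_model(n)); cv2.imwrite(f"pics/{n}0.png",imaging.get_image(n)[:,:,::-1])
print(imaging.camera_model("wrist"))
E
```

```text
bench.py
inch.py
pics
{'time': 0.0, 'joint_positions': array([ 1.26611381,  0.32181847, -0.0700907 ,  1.45170573,  0.02260351,
        1.37078664, -0.05691665]), 'qd': array([ 7.30487596e-04,  5.96080331e-06, -1.56838806e-03, -1.61868378e-03,
       -5.94304826e-04,  8.30772247e-04,  5.16180548e-04]), 'joint_torque': array([-8.85932459e-04, -4.91290784e+01, -4.04230328e-01, -3.12524736e+01,
       -6.38586120e-02,  4.39903478e-02,  1.80799534e-04]), 'position': array([ 0.20349424, -0.61672957,  0.22144908]), 'tool_rot': array([-3.09990085e+00, -4.98357683e-01,  6.37325970e-04]), 'ft_force': array([-0.759665  ,  1.10273505, -0.30862377]), 'torque': array([-0.01919776, -0.00082089,  0.00417611]), 'grip_force': 0.0, 'grip_width': 1.0012809333645127}
side {'vertical_fov': 42.21230614135062, 'cx': 250.73490606854722, 'cy': 187.90436149900103, 'k1': -0.07023180842374244, 'rvec': array([ 0.71817693, -2.5233796 ,  1.22655107]), 'tvec': array([0.52702077, 0.29537264, 0.99751883])}
top {'vertical_fov': 51.040253614427314, 'cx': 259.45653520830194, 'cy': 187.38312244040898, 'k1': 0.016960648425443654, 'rvec': array([ 2.12708404, -2.15115082,  0.11264261]), 'tvec': array([0.04344243, 0.63095498, 1.05624243])}
{'vertical_fov': 58.39383128245103, 'cx': 252.5463462313369, 'cy': 191.14480081016552, 'k1': -0.07323288314627503, 'hand_eye': array([[-4.96285350e-05, -9.62956301e-01, -2.69657487e-01,
         7.36775731e-02],
       [ 9.99999926e-01, -1.50744825e-04,  3.54272188e-04,
         9.46928323e-04],
       [-3.81798106e-04, -2.69657449e-01,  9.62956237e-01,
        -1.62887848e-01],
       [ 0.00000000e+00,  0.00000000e+00,  0.00000000e+00,
         1.00000000e+00]])}
```

View both.

View pics/side0.png

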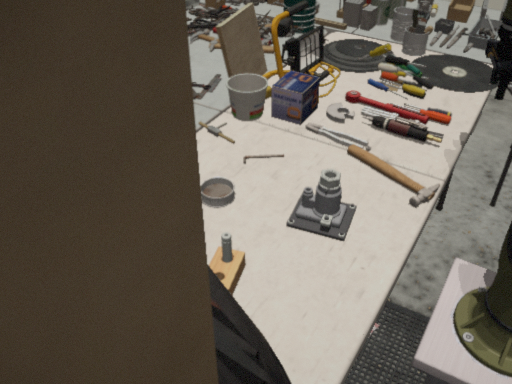

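View pics/top0.png

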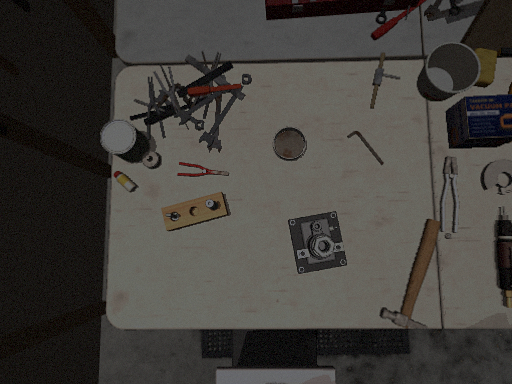

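```bash
cat > h.py <<'E'
import numpy as np, cv2
from scipy.spatial.transform import Rotation as R
from bench import ctrl, imaging, job
def cam(n,s=None):
    m=imaging.camera_model(n); f=192/np.tan(np.radians(m["vertical_fov"])/2)
    K=np.array([[f,0,m["cx"]],[0,f,m["cy"]],[0,0,1]]); D=np.array([m["k1"],0,0,0.])
    if n=="wrist":
        T=np.eye(4); T[:3,:3]=R.from_rotvec(s["tool_rot"]).as_matrix(); T[:3,3]=s["position"]
        T=np.linalg.inv(T@m["hand_eye"])
    else:
        T=np.eye(4); T[:3,:3]=R.from_rotvec(m["rvec"]).as_matrix(); T[:3,3]=m["tvec"]
    return K,D,T
def ray(c,uv):
    K,D,T=c; p=cv2.undistortPoints(np.array([[uv]],float),K,D)[0,0]
    return -T[:3,:3].T@T[:3,3], T[:3,:3].T@np.array([*p,1])
def onz(c,uv,z):
    o,d=ray(c,uv); return o+d*(z-o[2])/d[2]
def tri(obs):
    A=np.zeros((3,3)); b=np.zeros(3); P=[]
    for c,uv in obs:
        o,d=ray(c,uv); d=d/np.linalg.norm(d); M=np.eye(3)-np.outer(d,d); A+=M; b+=M@o; P.append((o,M))
    x=np.linalg.solve(A,b); return x,[np.linalg.norm(M@(x-o)) for o,M in P]
def proj(c,X):
    K,D,T=c; return cv2.projectPoints(np.array(X,float).reshape(-1,3),cv2.Rodrigues(T[:3,:3])[0],T[:3,3],K,D)[0][:,0]
E
python3 - <<'E'
from h import *
s=cam("side"); t=cam("top")
print("ramtop",tri([(s,(227,235)),(t,(209,204))]), onz(t,(209,204),.116))
print("nut",tri([(s,(330,175)),(t,(320,245))]), onz(t,(320,245),.142))
print("block",onz(t,(195,211),.045),"plunger",onz(t,(172,217),.11))
print("tin",onz(t,(290,144),.035),"hex",onz(t,(366,147),0),"pliers",onz(t,(203,170),.01))
print("tcp",proj(s,ctrl.get_state()["position"]),proj(t,ctrl.get_state()["position"]))
a=cv2.imread("pics/side0.png"); b=cv2.imread("pics/top0.png")
r=lambda i,x,y,w,h:cv2.resize(i[y:y+h,x:x+w],(400,300),interpolation=cv2.INTER_CUBIC)
cv2.imwrite("pics/c1.png",np.vstack([np.hstack([r(a,190,225,80,60),r(a,290,165,80,60)]),np.hstack([r(b,155,180,80,60),r(b,280,215,80,60)])]))
E
```

```text
ramtop (array([0.5796392 , 0.16227563, 0.11862812]), [np.float64(0.0008179177124566937), np.float64(0.0008179177124569043)]) [0.58061518 0.16307413 0.116     ]
nut (array([ 0.47217869, -0.11284177,  0.14546279]), [np.float64(0.0033192591897129274), np.float64(0.003319259189712969)]) [ 0.47519162 -0.11192656  0.142     ]
block [0.5686755  0.21206109 0.045     ] plunger [0.54904091 0.25849698 0.11      ]
tin [ 0.75322973 -0.04968219  0.035     ] hex [ 0.74934533 -0.26755775  0.        ] pliers [0.6877601  0.19727529 0.01      ]
tcp [[494.58480372  91.37514275]] [[573.13858156 375.95805743]]
```

View pics/c1.png

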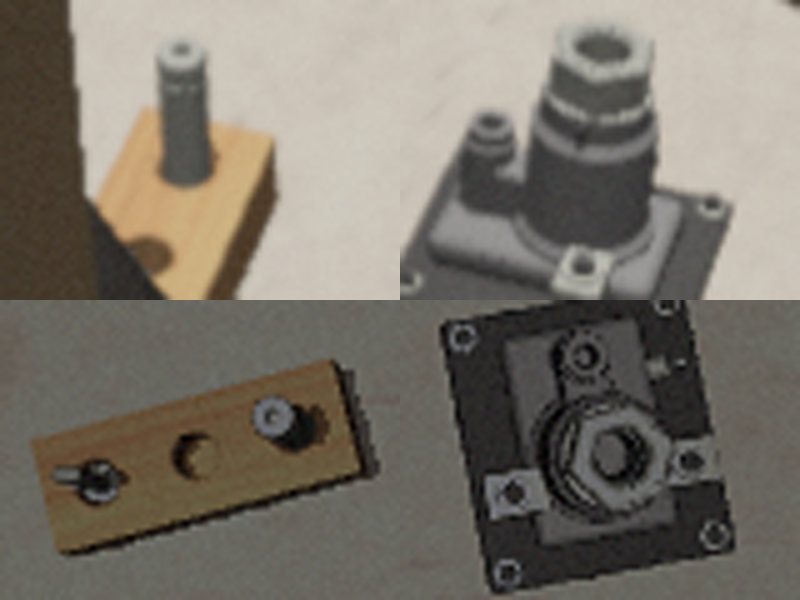

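The side and top crops show these positions:
- **Ram:** its top is at side (226.4, 235) and top (209.4, 202.4).
- **Nut:** its top face is at side (330.8, 174) and top (322.6, 246).
- **Plunger:** it stands in the far hole, at about (173, 216) in the top view.

Next I'll go over the jack for a wrist view.

Units first: shifts go in shares of 0.5 m and turns go in shares of pi rad. So 0.41 m / 0.5 = 0.82, -0.39 m / 0.5 = -0.78.

```bash
echo '[[[0.82,-0.78,-0.06,0,1],[0.82,-0.78,-0.06,0,1],[0.82,-0.78,-0.06,0,1],[0.82,-0.78,-0.06,0,1],[0.82,-0.78,-0.06,0,1],[0.82,-0.78,-0.06,0,1],[0.82,-0.78,-0.06,0,1],[0.82,-0.78,-0.06,0,1],[0.82,-0.78,-0.06,0,1],[0.82,-0.78,-0.06,0,1],[0.82,-0.78,-0.06,0,1],[0.82,-0.78,-0.06,0,1],[0.82,-0.78,-0.06,0,1],[0.82,-0.78,-0.06,0,1],[0.82,-0.78,-0.06,0,1]]]' > m.json && python3 inch.py m.json
python3 - <<'E'
from h import *
s=ctrl.get_state(); im=imaging.get_image("wrist"); print(s["joint_positions"],s["position"],s["tool_rot"])
cv2.imwrite("pics/w1.png",im[:,:,::-1])
t=cam("top"); sd=cam("side")
print(tri([(sd,(226.4,235)),(t,(209.4,202.4))]), tri([(sd,(330.8,174)),(t,(322.6,246))]))
E
```

```text
time: 1.6
position: [0.4699, -0.1202, 0.2521]
tool_rot: [3.102, 0.494, -0.002]
ft_force: [-0.9, -0.6, 0.2]
grip_width: 0.998
grip_force: 0.0
[ 0.76358478 -0.02691027 -0.55283564  1.78286989 -0.0137769   1.38258451
 -1.04141467] [ 0.46993342 -0.12024773  0.25211522] [ 3.10227625e+00  4.94088466e-01 -1.71602802e-03]
(array([0.58310795, 0.16120986, 0.11625202]), [np.float64(0.0017437960977614085), np.float64(0.0017437960977614558)]) (array([ 0.47106315, -0.1184763 ,  0.14521591]), [np.float64(0.0018747373174293586), np.float64(0.0018747373174294454)])
```

View pics/w1.png

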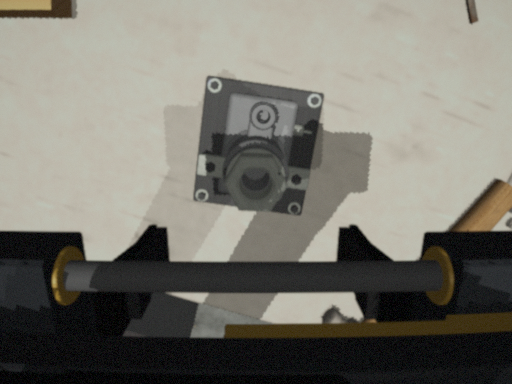

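The wrist view shows the nut's top face at about (256, 178), with the pump barrel at (263, 115). I'll enlarge the nut to get its centre and the angle of its flats.

```bash
python3 - <<'E'
from h import *
s=ctrl.get_state(); c=cam("wrist",s); t=cam("top"); sd=cam("side")
print("proj tcp",proj(c,s["position"]))
print(tri([(sd,(330.8,174)),(t,(322.6,246)),(c,(256,179))]), onz(c,(256,179),.142))
for q in ((214,86),(315,101),(201,196),(294,209)): print(onz(c,q,.01))
print(onz(c,(263,115),.08))
im=cv2.imread("pics/w1.png")[130:220,205:325]
im=cv2.convertScaleAbs(im,alpha=2.2,beta=0)
cv2.imwrite("pics/c2.png",cv2.resize(im,(800,600),interpolation=cv2.INTER_CUBIC))
E
```

```text
proj tcp [[250.59125175 243.60157015]]
(array([ 0.4738002 , -0.1210466 ,  0.14111204]), [np.float64(0.003815707597825711), np.float64(0.002986968081714927), np.float64(0.004203572379873355)]) [ 0.47825194 -0.12160411  0.142     ]
[ 0.5366611  -0.05356218  0.01      ]
[ 0.55682098 -0.16848724  0.01      ]
[ 0.40673747 -0.07526701  0.01      ]
[ 0.42640015 -0.18986945  0.01      ]
[ 0.52606136 -0.11356939  0.08      ]
```

View pics/c2.png

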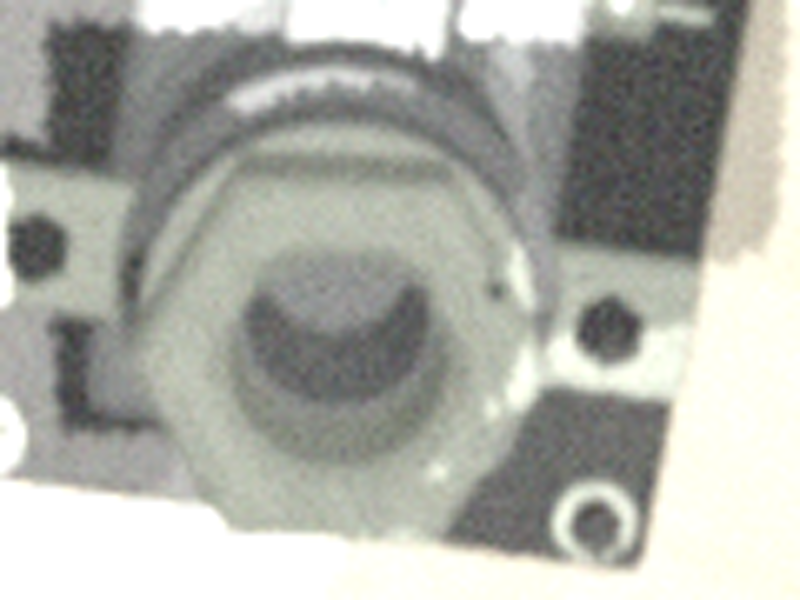

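The nut's passage centre is at wrist (256.0, 183.5). The hexagon's corners lie nearly along the tool's y axis, with the flats turned about 3° clockwise. I'll now view the ram from the same relative pose so that calibration bias cancels.

```bash
python3 - <<'E'
from h import *
c=cam("wrist",ctrl.get_state()); t=cam("top"); sd=cam("side")
print(tri([(sd,(330.8,174)),(t,(322.6,246)),(c,(256,183.5))]), onz(c,(256,183.5),.142))
E
echo '[[[0.38,-0.46,0.052,0,1],[0.38,-0.46,0.052,0,1],[0.38,-0.46,0.052,0,1],[0.38,-0.46,0.052,0,1],[0.38,-0.46,0.052,0,1],[0.38,-0.46,0.052,0,1],[0.38,-0.46,0.052,0,1],[0.38,-0.46,0.052,0,1],[0.38,-0.46,0.052,0,1]]]' > m.json && python3 inch.py m.json
python3 - <<'E'
from h import *
s=ctrl.get_state(); im=imaging.get_image("wrist"); print(s["joint_positions"],s["position"],s["tool_rot"])
np.save("w2.npy",im); c=cam("wrist",s)
p=proj(c,[.583,.161,.116])[0]; print(p)
x,y=int(p[0])-60,int(p[1])-45; print("origin",x,y)
cv2.imwrite("pics/c3.png",cv2.resize(cv2.convertScaleAbs(im[y:y+90,x:x+120,::-1],alpha=1.5),(800,600),interpolation=cv2.INTER_CUBIC))
E
```

```text
(array([ 0.47263718, -0.12114723,  0.14210506]), [np.float64(0.0025448677697591437), np.float64(0.0030131270745206253), np.float64(0.0025886071119507656)]) [ 0.47464562 -0.12279225  0.142     ]
time: 2.55
position: [0.5794, 0.1569, 0.2262]
tool_rot: [3.101, 0.494, -0.001]
ft_force: [-0.6, 0.1, 0.1]
grip_width: 1.0
grip_force: 0.0
[ 0.34310591  0.30443823 -0.79613593  1.5526164   0.22135061  1.37852201
 -1.72787466] [0.57942976 0.15694741 0.22616425] [ 3.10099223e+00  4.93518830e-01 -1.21875722e-03]
[247.72135215 182.28109663]
origin 187 137
```

View pics/c3.png

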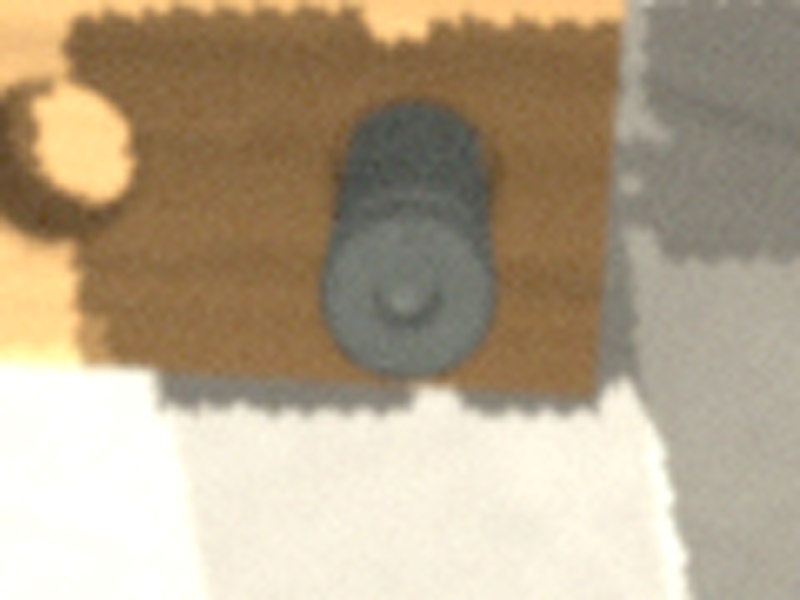

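The ram's top disc is centred at wrist pixel (248.2, 180.9). The empty middle hole is on its left.

```bash
python3 - <<'E'
from h import *
s=ctrl.get_state(); c=cam("wrist",s); t=cam("top"); sd=cam("side")
print(tri([(sd,(226.4,235)),(t,(209.4,202.4)),(c,(248.2,180.9))]))
P=onz(c,(248.2,180.9),.116); print(P, proj(sd,P),proj(t,P))
N=np.array([.47465,-.12279,.142]); print(proj(sd,N),proj(t,N))
Rm=R.from_rotvec(s["tool_rot"]).as_matrix(); print("tool delta",Rm.T@(P-[0,0,.032]-s["position"])); print(Rm)
E
```

```text
(array([0.58361698, 0.16086315, 0.11553254]), [np.float64(0.0019273546847905303), np.float64(0.0016811182981589213), np.float64(0.0006281472789650506)])
[0.58431605 0.16064031 0.116     ] [[225.28146089 234.59111459]] [[209.96435504 202.5387452 ]]
[[329.27369221 173.67303289]] [[324.50945373 245.18825582]]
tool delta [ 0.00587345 -0.00256378  0.14244569]
[[ 9.50832506e-01  3.09705575e-01  4.02621310e-05]
 [ 3.09705155e-01 -9.50830987e-01 -1.77485640e-03]
 [-5.11400439e-04  1.70006055e-03 -9.99998424e-01]]
```

Scaled: 0.142 m / 0.5 = 0.284, 0.12 m / 0.5 = 0.24.

```bash
echo '[[[0.012,-0.0052,0.08,0,1],[0.012,-0.0052,0.16,0,1],[0.012,-0.0052,0.24,0,1],[0.012,-0.0052,0.284,0,1],[0.012,-0.0052,0.284,0,1],[0.012,-0.0052,0.284,0,0],[0.012,-0.0052,0.284,0,0],[0.012,-0.0052,0.284,0,0],[0.012,-0.0052,0.284,0,0],[0.012,-0.0052,0.284,0,0],[0.012,-0.0052,0.284,0,0]]]' > m.json && python3 inch.py m.json 30
```

```text
time: 3.7
position: [0.5841, 0.164, 0.0848]
tool_rot: [3.102, 0.499, 0.001]
ft_force: [0.1, -0.2, 0.2]
grip_width: 0.541
grip_force: 0.0
```

```bash
echo '[[[0,0,0,0,0],[0,0,0,0,0],[0,0,0,0,0],[0,0,0,0,0],[0,0,0,0,0],[0,0,0,0,0]]]' > m.json && python3 inch.py m.json
```

```text
time: 4.3
position: [0.584, 0.1638, 0.0844]
tool_rot: [3.102, 0.499, -0.0]
ft_force: [0.2, -0.9, -1.0]
grip_width: 0.245
grip_force: 29.9
```

Gripped at an opening of 0.245, about 21 mm, which matches the ram. I'll lift it straight up and carry it over to the nut.

```bash
echo '[[[0,0,-0.06,0,0],[0,0,-0.12,0,0],[0,0,-0.18,0,0],[0,0,-0.24,0,0],[0,0,-0.3,0,0],[-0.06,0.08,-0.3,0,0],[-0.12,0.15,-0.3,0,0],[-0.18,0.22,-0.3,0,0],[-0.24,0.3,-0.3,0,0],[-0.3,0.37,-0.3,0,0],[-0.36,0.44,-0.3,0,0],[-0.384,0.474,-0.3,0,0],[-0.384,0.474,-0.3,0,0],[-0.384,0.474,-0.3,0,0],[-0.384,0.474,-0.3,0,0]]]' > m.json && python3 inch.py m.json
python3 - <<'E'
from h import *
s=ctrl.get_state(); im=imaging.get_image("wrist"); sd=imaging.get_image("side"); print(s["position"],s["tool_rot"],s["ft_force"],s["joint_positions"])
np.save("w3.npy",im)
c=cam("wrist",s); print(proj(c,s["position"]),proj(c,[.4745,-.1215,.142]))
a=cv2.convertScaleAbs(im[100:250,160:360,::-1],alpha=1.8)
b=sd[130:220,280:380,::-1]
cv2.imwrite("pics/c4.png",np.hstack([cv2.resize(a,(400,300),interpolation=cv2.INTER_CUBIC),cv2.resize(b,(400,300),interpolation=cv2.INTER_CUBIC)]))
E
```

```text
time: 5.8
position: [0.4764, -0.1195, 0.2344]
tool_rot: [-3.1, -0.503, -0.0]
ft_force: [2.2, -0.4, -2.3]
grip_width: 0.244
grip_force: 29.9
[ 0.47635714 -0.11950014  0.23436285] [-3.10030730e+00 -5.02625253e-01 -8.57001635e-05] [ 2.22569922 -0.41559517 -2.26537665] [ 8.13627611e-01 -1.45357117e-03 -6.14912644e-01  1.79654348e+00
 -1.65417313e-03  1.34646939e+00 -1.05026713e+00]
[[250.59248872 243.59106459]] [[252.98717118 196.86860311]]
```

View pics/c4.png

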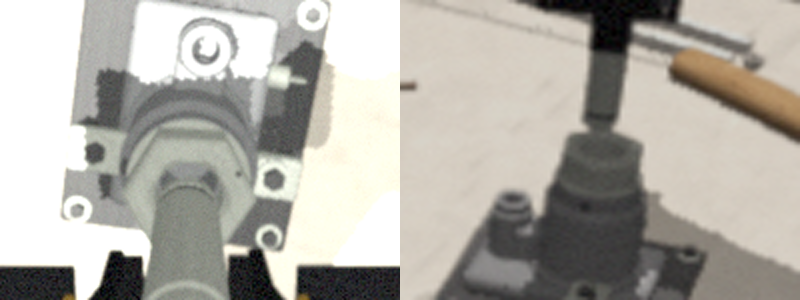

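The left crop is the wrist view: the ram's end hangs over the nut's passage at about (254, 191) and they look aligned sideways. The right crop is the side view, which shows the ram just above the nut. I'll overlay projected models to measure the offset along tool x.

```bash
python3 - <<'E'
from h import *
s=ctrl.get_state(); c=cam("wrist",s); im=np.load("w3.npy")[:,:,::-1]
x0,y0=195,135; k=6.667
a=cv2.resize(cv2.convertScaleAbs(im[y0:y0+90,x0:x0+120],alpha=1.8),(800,600),interpolation=cv2.INTER_CUBIC)
Rm=R.from_rotvec(s["tool_rot"]).as_matrix()
def draw(P,col,close=True):
    q=((proj(c,P)-[x0,y0]+.5)*k-.5).astype(int); cv2.polylines(a,[q.reshape(-1,1,2)],close,col,1)
th=np.linspace(0,2*np.pi,60,endpoint=False)
tip=s["position"]+Rm@[0,0,.0724]
for z,r in ((0,.008),(.003,.011)): draw([tip+[r*np.cos(t),r*np.sin(t),z] for t in th],(0,0,255))
# nut from first wrist estimate
N=np.array([.47465,-.12279,.142]); ux=Rm[:,0]; uy=Rm[:,1]
draw([N+.0135*(np.cos(t)*ux+np.sin(t)*uy) for t in th],(0,200,0))
h=np.radians(33)+np.arange(6)*np.pi/3
draw([N+.02656*(np.cos(t)*ux+np.sin(t)*uy) for t in h],(255,0,0))
cv2.imwrite("pics/c5.png",a)
print(proj(c,tip),proj(c,N), Rm.T@(N-tip))
E
```

```text
[[251.10448748 201.59799362]] [[254.38052137 197.1604189 ]] [-0.00266646  0.00246412  0.0200265 ]
```

View pics/c5.png

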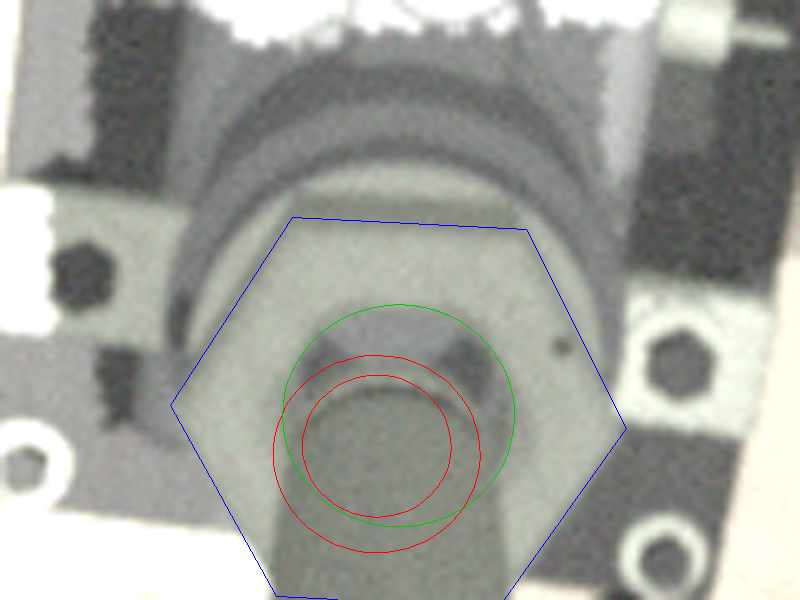

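Overlay result: the nut matches its projected outline. Relative to the tip, the nut's axis lies about -1.9 mm along tool x and +0.9 mm along tool y. I'll correct for that and lower part way.

Scaled: 0.038 m / 0.5 = 0.076, 0.02 m / 0.5 = 0.04.

```bash
echo '[[[-0.004,0.002,0,0,0],[-0.004,0.002,0,0,0],[-0.004,0.002,0.02,0,0],[-0.004,0.002,0.04,0,0],[-0.004,0.002,0.06,0,0],[-0.004,0.002,0.076,0,0],[-0.004,0.002,0.076,0,0],[-0.004,0.002,0.076,0,0]]]' > m.json && python3 inch.py m.json
python3 -c "
from h import *
print(ctrl.get_state())"
```

```text
time: 6.7
position: [0.4743, -0.1229, 0.1963]
tool_rot: [-3.101, -0.499, 0.0]
ft_force: [-0.7, -1.0, -2.3]
grip_width: 0.245
grip_force: 29.9
{'time': 6.7, 'joint_positions': array([ 0.81242062,  0.02176905, -0.61536399,  1.85387493,  0.01299099,
        1.27033492, -1.0586875 ]), 'qd': array([ 0.00169771, -0.00816214,  0.00041222, -0.0151278 , -0.00269766,
        0.00047639,  0.00152876]), 'joint_torque': array([ 1.71194418e-02, -2.72156042e+01, -3.53147686e-01, -3.11693823e+01,
       -4.50609054e-02, -1.83108769e-02, -2.20428075e-03]), 'position': array([ 0.47434156, -0.12289846,  0.19632783]), 'tool_rot': array([-3.10149565e+00, -4.98592843e-01,  4.58772030e-04]), 'ft_force': array([-0.66655475, -0.97002759, -2.25660913]), 'torque': array([ 0.0056219 , -0.06010143, -0.00234019]), 'grip_force': 29.948119611144648, 'grip_width': 0.24494532528861274}
```

```bash
echo '[[[0.002,-0.0034,0,0,0],[0.002,-0.0034,0,0,0],[0.002,-0.0034,0,0,0],[0.002,-0.0034,0,0,0]]]' > m.json && python3 inch.py m.json; echo '[[[0,0,0,0,0],[0,0,0,0,0],[0,0,0,0,0]]]' > m.json && python3 inch.py m.json
```

```text
time: 7.1
position: [0.4749, -0.121, 0.1968]
tool_rot: [3.101, 0.499, 0.001]
ft_force: [1.0, -0.1, -3.1]
grip_width: 0.242
grip_force: 29.9
time: 7.4
position: [0.4748, -0.121, 0.1965]
tool_rot: [3.102, 0.499, -0.0]
ft_force: [-0.1, -0.1, -2.1]
grip_width: 0.241
grip_force: 29.9
```

Scaled: 0.02 m / 0.5 = 0.04, 0.015 m / 0.5 = 0.03.

```bash
echo '[[[0,0,0.01,0,0],[0,0,0.02,0,0],[0,0,0.03,0,0],[0,0,0.04,0,0],[0,0,0.04,0,0],[0,0,0.04,0,0]]]' > m.json && python3 inch.py m.json
```

```text
time: 8.0
position: [0.4745, -0.1209, 0.1762]
tool_rot: [-3.101, -0.499, 0.001]
ft_force: [-1.0, -0.1, -2.7]
grip_width: 0.241
grip_force: 29.9
```

The ram is in the bore with no side load, so I'll keep lowering.

Scaled: 0.028 m / 0.5 = 0.056, 0.025 m / 0.5 = 0.05.

```bash
echo '[[[0,0,0.01,0,0],[0,0,0.02,0,0],[0,0,0.03,0,0],[0,0,0.04,0,0],[0,0,0.05,0,0],[0,0,0.056,0,0],[0,0,0.056,0,0],[0,0,0.056,0,0]]]' > m.json && python3 inch.py m.json; echo '[[[0,0,0.002,0,0],[0,0,0.004,0,0],[0,0,0.006,0,0],[0,0,0.006,0,0],[0,0,0.006,0,0]]]' > m.json && python3 inch.py m.json
```

```text
time: 8.8
position: [0.4746, -0.1209, 0.1483]
tool_rot: [-3.101, -0.499, 0.001]
ft_force: [-1.6, -0.5, -3.7]
grip_width: 0.241
grip_force: 29.9
time: 9.3
position: [0.4748, -0.1211, 0.1455]
tool_rot: [3.102, 0.498, -0.0]
ft_force: [-2.3, -0.2, -2.0]
grip_width: 0.241
grip_force: 29.9
```

Scaled: 0.001 m / 0.5 = 0.002.

```bash
echo '[[[0,0,0.002,0,0],[0,0,0.002,0,0],[0,0,0.002,0,0]]]' > m.json && python3 inch.py m.json; echo '[[[0,0,0.002,0,0],[0,0,0.002,0,0],[0,0,0.002,0,0]]]' > m.json && python3 inch.py m.json
```

```text
time: 9.6
position: [0.4748, -0.1211, 0.1445]
tool_rot: [3.102, 0.499, -0.0]
ft_force: [-2.2, -0.0, -1.4]
grip_width: 0.24
grip_force: 29.9
time: 9.9
position: [0.475, -0.1211, 0.1444]
tool_rot: [3.101, 0.498, 0.0]
ft_force: [-5.3, -0.3, 5.8]
grip_width: 0.24
grip_force: 30.0
```

Contact at z = 0.1444, exactly where the floor was predicted. I'll release the ram.

Scaled: -0.003 m / 0.5 = -0.006.

```bash
echo '[[[0,0,0,0,0.35],[0,0,0,0,0.4],[0,0,0,0,0.4],[0,0,0,0,1],[0,0,0,0,1],[0,0,0,0,1],[0,0,0,0,1],[0,0,-0.006,0,1],[0,0,-0.006,0,1],[0,0,-0.006,0,1],[0,0,-0.006,0,1],[0,0,-0.006,0,1]]]' > m.json && python3 inch.py m.json 30
python3 - <<'E'
from h import *
s=ctrl.get_state(); im=imaging.get_image("wrist"); sd=imaging.get_image("side"); print(s["position"],s["tool_rot"],s["ft_force"],s["joint_positions"],s["grip_width"])
np.save("w4.npy",im)
a=cv2.convertScaleAbs(im[100:250,160:360,::-1],alpha=1.8)
b=sd[130:220,280:380,::-1]
cv2.imwrite("pics/c6.png",np.hstack([cv2.resize(a,(400,300),interpolation=cv2.INTER_CUBIC),cv2.resize(b,(400,300),interpolation=cv2.INTER_CUBIC)]))
E
```

```text
time: 11.1
position: [0.4748, -0.121, 0.1465]
tool_rot: [3.102, 0.499, -0.0]
ft_force: [1.0, -0.1, 0.1]
grip_width: 0.994
grip_force: 0.0
[ 0.47475665 -0.12098331  0.14649605] [ 3.10175666e+00  4.98608104e-01 -1.84100336e-04] [ 0.95481699 -0.07448276  0.131195  ] [ 0.80104679  0.06754592 -0.62231181  1.91795073  0.04281675  1.16916561
 -1.08895781] 0.9940253357532348
```

View pics/c6.png

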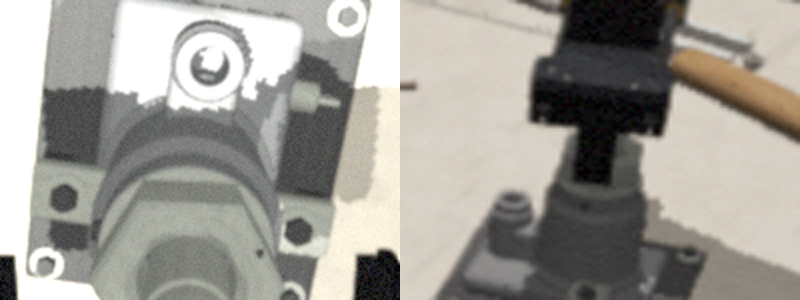

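The ram stands released in the jack and the nut hasn't moved. I'll turn to the flats with the fingers open, go down and grip.

Scaled: 0.0255 m / 0.5 = 0.051, 0.013 m / 0.5 = 0.026, -0.49 rad / 3.1416 = -0.156.

```bash
echo '[[[0,0,0,-0.0477,1],[0,0,0,-0.0955,1],[0,0,0,-0.1432,1],[0,0,0,-0.156,1],[0,0,0.026,-0.156,1],[0,0,0.051,-0.156,1],[0,0,0.051,-0.156,1],[0,0,0.051,-0.156,1]]]' > m.json && python3 inch.py m.json
python3 -c "
from h import *
s=ctrl.get_state();print(s['joint_positions'],R.from_rotvec(s['tool_rot']).as_matrix()[:2,0])"
```

```text
time: 12.0
position: [0.4742, -0.1207, 0.1202]
tool_rot: [-2.887, -1.235, 0.002]
ft_force: [0.7, -0.4, 0.5]
grip_width: 0.998
grip_force: 0.0
[ 0.81305147  0.09925976 -0.64290548  1.94714328  0.0655646   1.1174664
 -0.61858562] [0.69054916 0.72328528]
```

Joint 7 runs opposite to the tool turn. I'll pre-wind by half a turn, which gives the same grasp, so that one sweep can cover the whole screwing-down.

Scaled: -1.5 rad / 3.1416 = -0.4775.

```bash
echo '[[[0,0,0,-0.4775,1],[0,0,0,-0.4775,1],[0,0,0,-0.4775,1],[0,0,0,-0.4775,1],[0,0,0,-0.4775,1],[0,0,0,-0.4775,1],[0,0,0,-0.4775,1],[0,0,0,-0.4775,1],[0,0,0,-0.4775,1],[0,0,0,-0.4775,1],[0,0,0,-0.9549,1],[0,0,0,-0.9549,1],[0,0,0,-0.9549,1],[0,0,0,-0.9549,1],[0,0,0,-0.9549,1],[0,0,0,-0.9549,1],[0,0,0,-0.9549,1],[0,0,0,-0.9549,1],[0,0,0,-0.9549,1],[0,0,0,-0.9549,1]]]' > m.json && python3 inch.py m.json
echo '[[[0,0,0,-0.0446,1],[0,0,0,-0.0446,1],[0,0,0,-0.0446,1],[0,0,0,-0.0446,1]]]' > m.json && python3 inch.py m.json
python3 -c "
from h import *
s=ctrl.get_state();print(s['joint_positions'],R.from_rotvec(s['tool_rot']).as_matrix()[:2,0])"
```

```text
time: 14.0
position: [0.4752, -0.1211, 0.1214]
tool_rot: [-1.037, 2.965, -0.001]
ft_force: [-0.9, -0.3, 0.0]
grip_width: 1.003
grip_force: 0.0
time: 14.4
position: [0.4749, -0.1211, 0.1212]
tool_rot: [-1.23, 2.891, -0.0]
ft_force: [0.3, -0.5, 0.1]
grip_width: 1.0
grip_force: 0.0
[ 1.01763023  0.12487113 -0.86195839  1.9406184   0.10535763  1.12140482
  2.48914653] [-0.69332768 -0.72062246]
```

```bash
echo '[[[0,0,0,0,0],[0,0,0,0,0],[0,0,0,0,0],[0,0,0,0,0],[0,0,0,0,0],[0,0,0,0,0],[0,0,0,0,0],[0,0,0,0,0]]]' > m.json && python3 inch.py m.json 40
python3 -c "
from h import *
s=ctrl.get_state();print(s['joint_positions'],R.from_rotvec(s['tool_rot']).as_matrix()[:2,0],s['torque'],s['ft_force'])"
```

```text
time: 15.2
position: [0.4743, -0.1206, 0.121]
tool_rot: [1.233, -2.888, -0.002]
ft_force: [-2.4, 1.4, 2.4]
grip_width: 0.523
grip_force: 40.0
[ 1.01778412  0.12494302 -0.8625728   1.94101029  0.10485158  1.12251834
  2.49135501] [-0.69153693 -0.72234096] [ 0.48287926  0.42370349 -0.0709116 ] [-2.37562151  1.43867637  2.37192317]
```

Opening 0.523 is about 45.5 mm, so the flats are gripped. Screwing down.

Units first: shifts go in shares of 0.5 m and turns go in shares of pi rad. So 0.0005 m / 0.5 = 0.001, 1.2 rad / 3.1416 = 0.382.

```bash
cat > st.py <<'E'
from h import *
s=ctrl.get_state(); m=R.from_rotvec(s['tool_rot']).as_matrix()
print("yaw_cw %.3f"%-np.arctan2(m[1,0],m[0,0]),"j7 %.3f"%s['joint_positions'][6],"tau",s['torque'].round(2),"F",s['ft_force'].round(1),"w %.3f"%s['grip_width'])
E
python3 st.py
echo '[[[0,0,0,0.0382,0],[0,0,0,0.0764,0],[0,0,0,0.1146,0],[0,0,0,0.1528,0],[0,0,0,0.191,0],[0,0,0,0.2292,0],[0,0,0,0.2674,0],[0,0,0,0.3056,0],[0,0,0.001,0.3438,0],[0,0,0.001,0.382,0],[0,0,0.001,0.382,0]]]' > m.json && python3 inch.py m.json ; python3 st.py
```

```text
yaw_cw 2.334 j7 2.491 tau [ 0.48  0.42 -0.07] F [-2.4  1.4  2.4] w 0.523
time: 16.3
position: [0.4746, -0.1222, 0.1205]
tool_rot: [0.614, 3.081, -0.003]
ft_force: [-1.4, -2.6, -0.0]
grip_width: 0.526
grip_force: 40.0
yaw_cw -2.748 j7 1.305 tau [-0.58  0.11 -0.11] F [-1.4 -2.6 -0. ] w 0.526
```

Scaled: 0.0005 m / 0.5 = 0.001, 1.2 rad / 3.1416 = 0.382.

```bash
echo '[[[0,0,0,0.0382,0],[0,0,0,0.0764,0],[0,0,0,0.1146,0],[0,0,0,0.1528,0],[0,0,0,0.191,0],[0,0,0,0.2292,0],[0,0,0,0.2674,0],[0,0,0.001,0.3056,0],[0,0,0.001,0.3438,0],[0,0,0.001,0.382,0],[0,0,0.001,0.382,0]]]' > m.json && python3 inch.py m.json ; python3 st.py
```

```text
time: 17.4
position: [0.4733, -0.1231, 0.1199]
tool_rot: [-2.246, -2.196, 0.006]
ft_force: [-4.4, -4.9, 1.5]
grip_width: 0.52
grip_force: 40.0
yaw_cw -1.548 j7 0.117 tau [-0.95  0.88 -0.12] F [-4.4 -4.9  1.5] w 0.520
```

Scaled: -0.001 m / 0.5 = -0.002, 0.3 rad / 3.1416 = 0.0955.

```bash
echo '[[[-0.002,-0.002,0,0.0255,0],[-0.002,-0.002,0,0.0509,0],[-0.002,-0.002,0,0.0764,0],[-0.002,-0.002,0,0.0955,0],[-0.002,-0.002,0,0.0955,0]]]' > m.json && python3 inch.py m.json ; python3 st.py;  echo '[[[0,0,0,0.0255,0],[0,0,0,0.0509,0],[0,0,0,0.0764,0],[0,0,0,0.0955,0],[0,0,0,0.0955,0]]]' > m.json && python3 inch.py m.json ; python3 st.py
```

```text
time: 17.9
position: [0.4728, -0.123, 0.1198]
tool_rot: [-2.547, -1.839, 0.004]
ft_force: [-2.9, -3.1, 0.6]
grip_width: 0.524
grip_force: 40.0
yaw_cw -1.251 j7 -0.176 tau [-0.72  0.68 -0.14] F [-2.9 -3.1  0.6] w 0.524
time: 18.4
position: [0.4724, -0.1229, 0.1196]
tool_rot: [-2.793, -1.437, 0.005]
ft_force: [-4.5, -2.8, 0.4]
grip_width: 0.525
grip_force: 40.0
yaw_cw -0.951 j7 -0.473 tau [-0.63  0.85 -0.06] F [-4.5 -2.8  0.4] w 0.525
```

Scaled: 0.2 rad / 3.1416 = 0.0637.

```bash
for i in 1; do echo '[[[0,0,0,0.0255,0],[0,0,0,0.0509,0],[0,0,0,0.0637,0],[0,0,0,0.0637,0]]]' > m.json && python3 inch.py m.json ; python3 st.py;  echo '[[[0,0,0,0.0255,0],[0,0,0,0.0509,0],[0,0,0,0.0637,0],[0,0,0,0.0637,0]]]' > m.json && python3 inch.py m.json ; python3 st.py; done
```

```text
time: 18.8
position: [0.4722, -0.1227, 0.1195]
tool_rot: [-2.922, -1.152, 0.005]
ft_force: [-5.0, -2.6, 0.9]
grip_width: 0.526
grip_force: 40.0
yaw_cw -0.751 j7 -0.672 tau [-0.54  0.99 -0.05] F [-5.  -2.6  0.9] w 0.526
time: 19.2
position: [0.472, -0.1224, 0.1194]
tool_rot: [-3.022, -0.855, 0.006]
ft_force: [-4.9, -2.5, 1.1]
grip_width: 0.527
grip_force: 40.0
yaw_cw -0.551 j7 -0.870 tau [-0.47  1.05 -0.06] F [-4.9 -2.5  1.1] w 0.527
```

Scaled: -0.001 m / 0.5 = -0.002, 0.2 rad / 3.1416 = 0.0637.

```bash
echo '[[[-0.002,-0.002,0,0.0255,0],[-0.002,-0.002,0,0.0509,0],[-0.002,-0.002,0,0.0637,0],[-0.002,-0.002,0,0.0637,0]]]' > m.json && python3 inch.py m.json ; python3 st.py;  echo '[[[0,0,0,0.0255,0],[0,0,0,0.0509,0],[0,0,0,0.0637,0],[0,0,0,0.0637,0]]]' > m.json && python3 inch.py m.json ; python3 st.py
```

```text
time: 19.6
position: [0.4718, -0.1221, 0.1194]
tool_rot: [3.093, 0.549, -0.002]
ft_force: [-1.2, -3.1, -3.4]
grip_width: 0.52
grip_force: 40.0
yaw_cw -0.351 j7 -1.067 tau [-0.64  0.31 -0.08] F [-1.2 -3.1 -3.4] w 0.520
time: 20.0
position: [0.4718, -0.1219, 0.1194]
tool_rot: [3.132, 0.241, -0.002]
ft_force: [-2.5, -3.1, -3.9]
grip_width: 0.526
grip_force: 40.0
yaw_cw -0.153 j7 -1.265 tau [-0.68  0.31  0.71] F [-2.5 -3.1 -3.9] w 0.526
```

Torque jumps to +0.71 N m at 3.8 rad of turn. I'll push slightly further to confirm this is the stop.

Scaled: 0.06 rad / 3.1416 = 0.0191.

```bash
echo '[[[0,0,0,0.0127,0],[0,0,0,0.0191,0],[0,0,0,0.0191,0],[0,0,0,0.0191,0]]]' > m.json && python3 inch.py m.json ; python3 st.py
```

```text
time: 20.4
position: [0.4722, -0.1217, 0.1195]
tool_rot: [3.138, 0.145, -0.001]
ft_force: [0.0, -3.9, -8.6]
grip_width: 0.523
grip_force: 40.6
yaw_cw -0.092 j7 -1.326 tau [-0.87 -0.08  1.65] F [ 0.  -3.9 -8.6] w 0.523
```

The torque keeps rising to 1.65 N m. The flat angle also agrees with the joint reading 4.70 if zero is aligned with the jack's x axis, so this is the stop. I'll back off a quarter turn from where resistance began (yaw of about -0.18).

Scaled: -0.0006 m / 0.5 = -0.0012, -0.0003 m / 0.5 = -0.0006, -1.65 rad / 3.1416 = -0.5252.

```bash
echo '[[[0,0,0,-0.0382,0],[0,0,0,-0.0764,0],[0,0,0,-0.1146,0],[0,0,0,-0.1528,0],[0,0,0,-0.191,0],[0,0,0,-0.2292,0],[0,0,0,-0.2674,0],[0,0,-0.0006,-0.3056,0],[0,0,-0.0006,-0.3438,0],[0,0,-0.0006,-0.382,0],[0,0,-0.0012,-0.4202,0],[0,0,-0.0012,-0.4584,0],[0,0,-0.0012,-0.4966,0],[0,0,-0.0012,-0.5252,0],[0,0,-0.0012,-0.5252,0],[0,0,-0.0012,-0.5252,0]]]' > m.json && python3 inch.py m.json ; python3 st.py
python3 - <<'E'
from h import *
s=ctrl.get_state(); im=imaging.get_image("wrist")[:,:,::-1]; t=imaging.get_image("top")[:,:,::-1]; sd=imaging.get_image("side")[:,:,::-1]
r=lambda i,w,h:cv2.resize(i,(w,h),interpolation=cv2.INTER_CUBIC)
a=r(cv2.convertScaleAbs(im[120:270,150:350],alpha=1.8),400,300)
cv2.imwrite("pics/c7.png",np.vstack([np.hstack([a,r(sd[130:220,280:400],400,300)]),np.hstack([r(t[120:240,150:310],400,300),r(sd[200:290,180:300],400,300)])]))
E
```

```text
time: 22.0
position: [0.4734, -0.1226, 0.1203]
tool_rot: [2.03, 2.395, 0.003]
ft_force: [4.4, -4.6, -11.8]
grip_width: 0.524
grip_force: 40.0
yaw_cw -1.735 j7 0.310 tau [-1.15 -0.95  0.08] F [  4.4  -4.6 -11.8] w 0.524
```

View pics/c7.png

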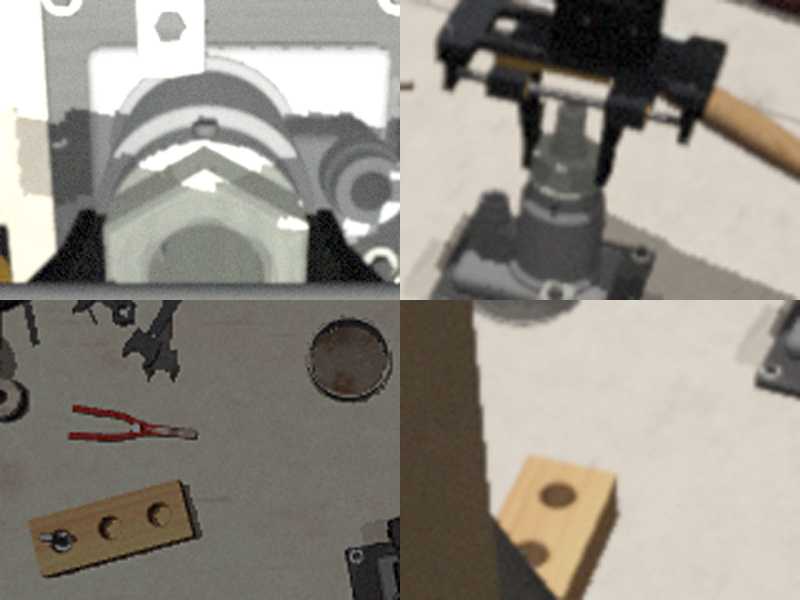

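The fingers sit flush on the flats, the ram stands upright in the nut, and the plunger is undisturbed. The flat angle gives a nut angle of about 3.14 rad, so I'm handing in.

```bash
python3 -c "
from bench import ctrl, imaging, job
print(job.close_job())"
```

```text
the job is handed in; nothing more can be done
None
```

I handed the job in at about 22 s: the ram was released on the bottom of its bore, and the nut was screwed to its stop, backed off a quarter turn (about 3.14 rad by my estimate) and still gripped at 40 N; no verdict came back.

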